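# Load the knob drilling jig and swing its slotted guide plate home

## Robot

A 6-joint arm with a two-finger parallel gripper is mounted at the origin on the work surface. World frame = base frame: x ahead of the robot, y to its left, z up, the work surface at z = 0. Lengths are in mm, angles in rad, forces in N, time in s.
With the tool pointing down it reaches from about 300 to 775 mm from the base axis. Payload 14.6 kg.
Tool frame: the origin (TCP) lies at the very end of the fingers, on their centre line; the grasp point (between the pads) lies 19 mm behind it (manip.grip_point_offset is the distance from the TCP to the grasp point, in mm); z points along the fingers, y is the line along which they close (so a half turn about z gives the same grasp; the last joint's range is limited). The gripper opens to 94 mm and grips with 3 to 60 N. Pads are 16 mm wide; open, the fingers measure 119 mm over their backs; the gripper's body (75 mm by 177 mm) begins 78 mm behind the grasp point.
Start: joints at [1.224, 0.3, 1.521, -0, 1.321, -0.067], TCP at [151.887, 528.601, 205.446] pointing down, gripper open.
Joint ranges: [-3.03, 3.03], [-0.79, 2.21], [0.23, 2.52], [-1.04, 4.18], [0, 3.07], [-2.55, 2.55]. Speed limits (rad/s): [2.22, 2.22, 2.57, 3.14, 3.14, 3.14].

## Interface

Orientations are given as [roll, pitch, yaw] about the fixed x, y, z axes, in that order (R = Rz(yaw) Ry(pitch) Rx(roll)).
In Python, from cell import telemetry, eyes, manip gives the robot as it stands.
- The arm moves only by the tool play_rows, never from a script. Its arguments are lists of equal length, an entry for each row: "translation": the shift along the world's x, y, z in m, a list of three; "yaw": the turn about the world's z in rad. A call has 1 to 12 rows; each row is the pose to reach, as a shift and turn from the pose commanded when the call began; what a row does not reach only later rows make up. A row lasts 1/8 s, in which the tool goes at most 62.5 mm and 10.7 degrees, less where a joint would pass 70% of its speed; a pose out of reach is approached as far as the arm can. A call with a gripper value outside its range is refused whole. "hand" is the opening, from 0 (shut) to 1 (fully open), set as the call begins (left out, the last holds). The fingers move at their own pace and stop on an object; "force" is the grip in N (left out, the last holds). Time passes only in rows, so rows that repeat a pose let the fingers close. It gives the time, the measured TCP pose, the force, the opening and the grip force at its end, in the units of the state.
- telemetry.read_state(): the state, without advancing time (a new reading comes with each control period).
- eyes.camera(name): name is "scene" or "top" or "wrist"; returns a dict with "pixels" (384x512x3 uint8, red, green, blue), "fx", "fy", "cx", "cy" (pixels), "dist_coeffs" ([k1, k2, p1, p2, k3] as OpenCV has them; the pictures are not rectified), "cam_to_world" (4x4, takes a point from camera to world coordinates); the wrist camera has in their place "T_tool_cam" (4x4, takes a point from camera to tool coordinates, whose origin is the TCP and whose axes are the flange's). Camera axes: x right, y up, looking along -z (the intrinsics and any distortion apply to the point x, -y, -z); pixel columns grow to the right and rows downward; lengths in mm; the calibration is good to about 2 mm. A picture is of the moment at which its call begins: read the wrist's pose just before it. There is no depth.
- manip.sign_off(): hands the job in; it is judged then, once.
The state is a dict: "clock": time; "joints": joint angles; "qd": joint speeds; "effort": joint torques, N m; "eef_pos": TCP position; "eef_rot": TCP orientation; "wrist_force": force on the tool from outside, world axes, zero at the start; "moment": the same for the moment, N m; "finger_gap": finger opening in mm; "finger_force": force on a finger pad.
Only numpy, scipy, OpenCV 4.12 (cv2) and the standard library are available. Lean on these libraries where they do the work, as an engineer would, in place of code of your own. Each camera call takes 0.05 s, during which the arm holds its last target. There are 200 camera calls.

## Task

Drop the two loose knob blanks one by one into the two empty pockets of the drilling jig. Then swing the slotted steel guide plate round its loose pivot bolt, over the pockets, until its slot drops over the round-nosed bolt and the plate lies flat on the board, ready for drilling. Leave everything else on the bench standing where it is.

Things in the scene. Friction and masses are not known exactly. Their poses are not given: they have to be found in the camera images.
- jig: Laminated maple board 300 x 185 x 48 mm, fixed to the bench. Origin on its underside below the pivot bolt, x towards the round-nosed bolt, z up; it spans x -60 to 240, y -130 to 55 mm. Pivot bolt at x 0, pockets at 72 and 124, round-nosed bolt at 180, all at y 0. Two dark hooked holdfasts (rods 12 mm, up to 42 mm above the board) press on it at (-44, 40) and (226, -105) from outside its y edges.
- pivot_bolt (a point): The pivot bolt's axis at the board's top: an 8 mm bolt; its nut is backed off, with a washer 24 mm across whose underside is 15 mm above the board; the bolt's end is 28 mm above it.
- stud (a point): The round-nosed bolt's axis at the board's top: 10 mm thick, standing 8.5 mm out of the board, its upper 5 mm a half-round nose.
- pocket_near (a point): Centre of the mouth, at the board's top, of the pocket nearer the pivot bolt: a round bore 40 mm across and 40 mm deep.
- pocket_far (a point): The same for the pocket nearer the round-nosed bolt: bore 40 mm across, 40 mm deep.
- guide: Drill-guide plate: steel bar 230 x 44 x 5 mm, 0.2 to 0.45 kg, flat and loose on the board. Origin on its underside at its 13 mm pivot hole, 22 mm from one end; x along the bar to the slotted end (at x 208), z up. 10 mm drill holes at x 72 and 124. It starts turned open 50 to 100 degrees clockwise (from above) of the jig's x, slotted end towards the robot; home it lies along the jig's x.
- guide_slot (a point): Centre of the slot, on the plate's underside at x 180: 26 mm long, 14 mm wide. Beside it (x 150 to 208) the plate's leading +y edge is bent up 23 degrees into a lip, 25 mm further out, its rim 10 to 14 mm high: when the plate is pushed counter-clockwise the lip rides over the round nose (3 to 8 N) and the slot drops. The -y edge (y -22 mm) is straight, fit to push on with closed fingertips.
- blank_a: Knob blank: a plain maple cylinder 34 mm across, 38 mm high, about 35 g, standing upright on the bench. Origin at the centre of its underside. In a pocket its top lies 2 mm below the board's top.
- blank_b: The second knob blank, the same size and wood.
- spindle: Bystander: slim turned maple spindle, 32 mm across its foot, 95 mm high, standing; origin at the centre of its underside. It changes places with the blanks and the foot.
- foot: Bystander: low round maple furniture foot, 62 mm across, 24 mm high; origin at the centre of its underside. It changes places with the blanks and the spindle.
- glue: Bystander: yellow glue bottle 60 mm across, 170 mm high, standing; origin at the centre of its underside.
- block_plane: Bystander: block plane 150 mm long (its x), 46 mm wide, 60 mm high; origin at the centre of its underside.
- tape_rule: Bystander: grey tape rule, 80 x 44 x 66 mm, origin at the centre of its underside.
- mallet: Bystander: wooden mallet lying down, 285 mm long (x from -140 to +143 mm, head 65 x 115 mm at +x), 60 mm high.
- offcuts: Bystander: two maple offcuts stuck together, 120 x 60 mm, 48 mm high; origin at the centre of the underside.
- wax_tin: Bystander: round wax tin 88 mm across, 52 mm high; origin at the centre of its underside.
Not all that is in view belongs to the job. What is shaped like the blank_a but blue is not meant.

How it is judged:
By the outcome, as a careful person would: the job done as asked, in the order asked, and still so for the second after the job is handed in, with the robot touching nothing.
It also fails if it takes over 72 s, if anything falls off the work surface, if the arm or the gripper's body presses on something with over 40 N, if the wrist force passes 120 N, or if a joint passes its speed limit or range.

## Working session

There is one attempt and no reset: what is moved stays moved. The work goes in short steps, Python scripts to look and compute and a tool call to move; the robot and the scene stay as the last step left them, time stands still between calls to the robot, and variables do not carry over. Pictures are saved under pics/ and viewed, at most 10 in all, crops included, and the job is handed in when it is done.

Besides the shell and the picture viewer there is one more tool, called after ">>>" as name(argument=value, ...), one argument or row to a line, values as JSON. play_rows: Moves the arm, as the interface text tells. Its arguments: {"type":"object","properties":{"translation":{"type":"array","items":{"type":"array","items":{"type":"number"}}},"yaw":{"type":"array","items":{"type":"number"}},"hand":{"type":"number"},"force":{"type":"number"}},"required":["translation","yaw"]}

```bash
mkdir -p pics; cat > h.py <<'E'
import numpy as np, cv2
from cell import telemetry, eyes, manip
from scipy.spatial.transform import Rotation as R
def snap(n,f):
    s=telemetry.read_state(); c=eyes.camera(n)
    cv2.imwrite('pics/'+f+'.png',c['pixels'][:,:,::-1])
    if n=='wrist':
        T=np.eye(4);T[:3,:3]=R.from_euler('xyz',s['eef_rot']).as_matrix();T[:3,3]=s['eef_pos']
        M=T@np.array(c['T_tool_cam'])
    else: M=np.array(c['cam_to_world'])
    K=np.array([[c['fx'],0,c['cx']],[0,c['fy'],c['cy']],[0,0,1.]])
    np.savez('pics/'+f+'.npz',M=M,K=K,d=np.array(c['dist_coeffs'],float))
def load(f):
    z=np.load('pics/'+f+'.npz'); return z['M'],z['K'],z['d']
def px2w(f,uv,z):
    M,K,d=load(f); uv=np.array(uv,float).reshape(-1,1,2)
    p=cv2.undistortPoints(uv,K,d).reshape(-1,2)
    r=np.c_[p[:,0],-p[:,1],-np.ones(len(p))]@M[:3,:3].T
    t=(np.array(z)-M[2,3])/r[:,2]
    return M[:3,3]+r*t[:,None]
def w2px(f,P):
    M,K,d=load(f); q=(np.array(P,float)-M[:3,3])@M[:3,:3]
    q=q*[1,-1,-1]
    return cv2.projectPoints(q,np.zeros(3),np.zeros(3),K,d)[0].reshape(-1,2)
E
python3 - <<'E'
from h import *
for n in('top','scene'): 
    snap(n,n+'0'); M,K,d=load(n+'0'); print(M.round(2),K[0],d)
snap('wrist','wr0')
print(telemetry.read_state())
a=[cv2.imread(f'pics/{n}0.png') for n in('top','scene')]
cv2.imwrite('pics/t0.png',cv2.resize(a[0],(800,600)))
cv2.imwrite('pics/s0.png',cv2.resize(a[1],(800,600)))
E
```

```text
[[ 1.00000e-02  9.90000e-01 -1.30000e-01  4.23880e+02]
 [-1.00000e+00  1.00000e-02  3.00000e-02 -2.14400e+01]
 [ 3.00000e-02  1.30000e-01  9.90000e-01  1.33099e+03]
 [ 0.00000e+00  0.00000e+00  0.00000e+00  1.00000e+00]] [435.20691569   0.         260.90470757] [-0.14719922  0.          0.          0.          0.        ]
[[ 8.8000e-01 -3.3000e-01  3.4000e-01  9.6774e+02]
 [ 4.7000e-01  6.3000e-01 -6.1000e-01 -7.1419e+02]
 [-2.0000e-02  7.0000e-01  7.1000e-01  8.4487e+02]
 [ 0.0000e+00  0.0000e+00  0.0000e+00  1.0000e+00]] [359.01579969   0.         255.07193253] [-0.10774082  0.          0.          0.          0.        ]
{'clock': 0.15, 'joints': array([ 1.22438974e+00,  3.00305296e-01,  1.52144598e+00,  2.57022395e-05,
        1.32067388e+00, -6.66621000e-02]), 'qd': array([-0.0013826 , -0.00143818, -0.00086019, -0.00060893, -0.00052491,
       -0.00039273]), 'effort': array([-2.62729576e-03, -5.31959188e+01, -3.52823710e+01,  7.06858886e-02,
        2.35907757e-02, -6.03219951e-05]), 'eef_pos': array([151.82294242, 528.42600401, 205.03442735]), 'eef_rot': array([-3.14076366e+00, -8.02972384e-05,  2.86184176e+00]), 'wrist_force': array([-0.76434365, -0.54164124, -0.30245662]), 'moment': array([-0.02989201,  0.00788238, -0.01043765]), 'finger_force': 0.0, 'finger_gap': 93.79906024417285}
```

View pics/t0.png

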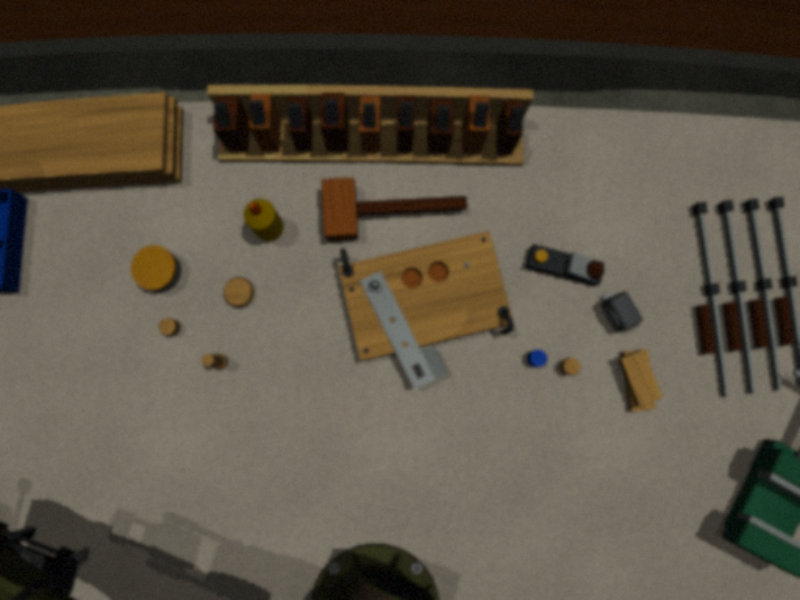

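View pics/s0.png

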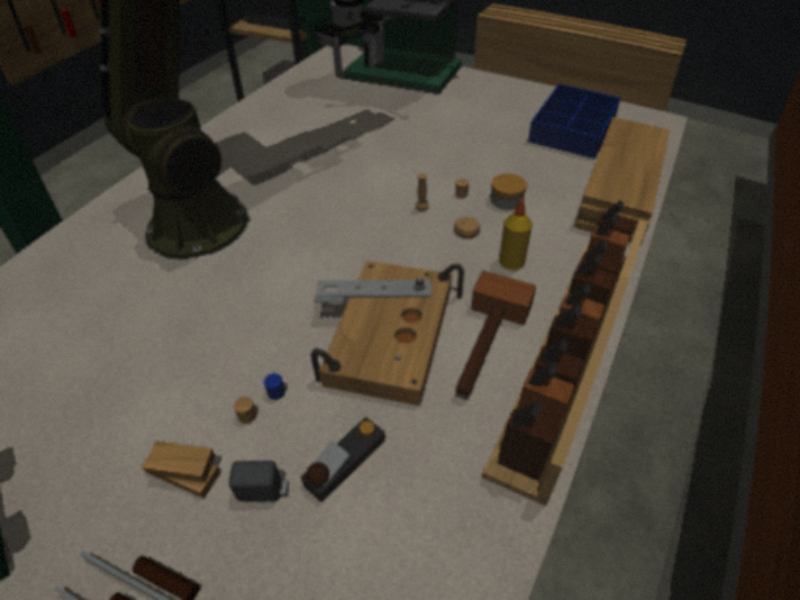

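The top view (800 px wide) shows the blanks at about (169,327) and (570,366), with a blue decoy at (537,358) and the spindle at (212,361). The pockets are at (412,278) and (438,271), the stud at (466,265) and the pivot at (375,285). The plate is open, with its slot at about (419,371).

```bash
python3 - <<'E'
from h import *
n=['bl','br','spindle','blue','foot','pn','pf','stud','pivot','slot','platecorn1','pc2','c1','c2','c3','glue top','plane','mallet','tape','offc','wax']
p=np.array([(169,326),(570,365),(209,361),(537,357),(238,291),(412,278),(438,271),(466,265),(375,285),(419,371),(412,390),(438,380),(487,233),(511,315),(360,360),(256,208),(565,264),(340,208),(621,311),(640,380),(154,268)])*.64
z=[38,38,95,38,24,48,48,56,70,53,53,53,48,48,48,170,40,60,66,48,52]
W=px2w('top0',p,z)
for a,b in zip(n,W): print(a,b.round(1),round(np.hypot(*b[:2])))
W2=px2w('scene0',np.array([(461,183),(245,402),(411,315),(404,335),(397,358)])*.64,[38,38,48,48,56]);print(W2.round(1))
E
```

```text
bl [533.6 402.1  38. ] 668
br [ 466.9 -370.8   38. ] 596
spindle [465.9 305.6  95. ] 557
blue [ 482.  -306.3   38. ] 571
foot [605.1 272.9  24. ] 664
pn [630.7 -64.8  48. ] 634
pf [ 644.9 -114.6   48. ] 655
stud [ 655.9 -167.6   56. ] 677
pivot [613.    5.2  70. ] 613
slot [453.7 -79.   53. ] 461
platecorn1 [418.2 -66.2  53. ] 423
pc2 [ 437.2 -114.7   53. ] 452
c1 [ 721.1 -209.9   48. ] 751
c2 [ 561.6 -254.8   48. ] 617
c3 [473.4  31.9  48. ] 474
glue top [732.7 214.8 170. ] 764
plane [ 663.8 -364.7   40. ] 757
mallet [763.4  75.   60. ] 767
tape [ 569.3 -465.9   66. ] 736
offc [ 437.6 -506.8   48. ] 670
wax [644.1 433.5  52. ] 776
[[ 536.1  395.4   38. ]
 [ 468.2 -372.3   38. ]
 [ 633.6  -68.8   48. ]
 [ 645.1 -119.5   48. ]
 [ 662.2 -178.5   56. ]]
```

>>> play_rows(
  translation=[
    [0.04, -0.013, 0],
    [0.09, -0.03, -0.005],
    [0.14, -0.047, -0.01],
    [0.19, -0.064, -0.02],
    [0.24, -0.081, -0.03],
    [0.29, -0.098, -0.04],
    [0.34, -0.115, -0.05],
    [0.37, -0.125, -0.05],
    [0.382, -0.128, -0.05],
    [0.382, -0.128, -0.05],
    [0.382, -0.128, -0.05],
  ],
  yaw=[0, 0, 0, 0, 0, 0, 0, 0, 0, 0, 0],
  hand=0.7,
  force=15,
)

```text
clock: 1.52
eef_pos: [532.8, 401.3, 155.7]
eef_rot: [3.141, -0.0, 2.863]
wrist_force: [-0.3, -0.1, 0.1]
finger_gap: 65.8
finger_force: 0.0
```

```bash
python3 - <<'E'
from h import *
snap('wrist','w1'); M,K,d=load('w1');print(M.round(2),K,telemetry.read_state()['eef_pos'])
print(w2px('w1',[(533.6,402,38),(533.6,402,0)]))
E
```

```text
[[ 2.7000e-01 -9.3000e-01 -2.3000e-01  4.6749e+02]
 [ 9.6000e-01  2.7000e-01  7.0000e-02  4.1937e+02]
 [ 0.0000e+00 -2.4000e-01  9.7000e-01  3.3423e+02]
 [ 0.0000e+00  0.0000e+00  0.0000e+00  1.0000e+00]] [[294.51107718   0.         254.10752275]
 [  0.         294.51107718 192.87870235]
 [  0.           0.           1.        ]] [532.83442207 401.37700026 155.77544995]
[[255.43946604 188.81435165]
 [255.28618875 181.43417854]]
```

View pics/w1.png

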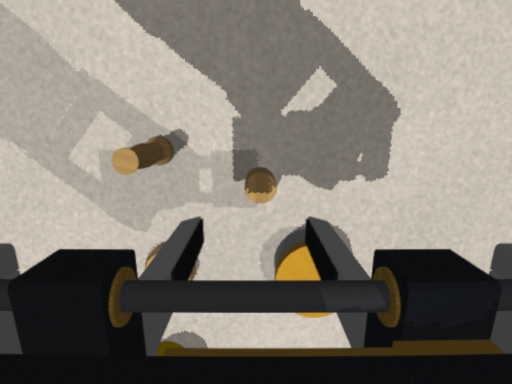

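The wrist view shows the blank at about (261,187), roughly 6 px along the closing axis. I'll shift and descend.

>>> play_rows(
  translation=[
    [0.002, 0.006, -0.03],
    [0.002, 0.006, -0.07],
    [0.002, 0.006, -0.11],
    [0.002, 0.006, -0.13],
    [0.002, 0.006, -0.141],
    [0.002, 0.006, -0.141],
    [0.002, 0.006, -0.141],
  ],
  yaw=[0, 0, 0, 0, 0, 0, 0],
)

```text
clock: 2.45
eef_pos: [536.4, 407.0, 15.9]
eef_rot: [3.14, 0.001, 2.862]
wrist_force: [-0.1, -0.6, 0.5]
finger_gap: 65.7
finger_force: 0.0
```

>>> play_rows(
  translation=[
    [0, 0, 0],
    [0, 0, 0],
    [0, 0, 0],
    [0, 0, 0],
    [0, 0, 0],
    [0, 0, 0.03],
    [0, 0, 0.08],
    [0, 0, 0.12],
    [0, 0, 0.12],
  ],
  yaw=[0, 0, 0, 0, 0, 0, 0, 0, 0],
  hand=0,
  force=15,
)

```text
clock: 3.58
eef_pos: [537.0, 407.3, 138.0]
eef_rot: [3.137, 0.004, 2.862]
wrist_force: [0.4, -0.1, -1.0]
finger_gap: 33.7
finger_force: 15.0
```

>>> play_rows(
  translation=[
    [0.003, -0.03, 0],
    [0.008, -0.075, 0],
    [0.013, -0.125, 0],
    [0.019, -0.175, 0],
    [0.025, -0.225, 0],
    [0.031, -0.275, 0],
    [0.037, -0.325, 0],
    [0.042, -0.375, 0],
    [0.047, -0.42, 0],
    [0.05, -0.45, 0],
    [0.05, -0.46, 0],
    [0.05, -0.46, 0],
  ],
  yaw=[0, 0, 0, 0, 0, 0, 0, 0, 0, 0, 0, 0],
)

```text
clock: 5.08
eef_pos: [585.5, -53.1, 133.7]
eef_rot: [-3.142, -0.001, 2.861]
wrist_force: [-0.4, -1.5, -0.8]
finger_gap: 33.4
finger_force: 15.0
```

```bash
python3 - <<'E'
from h import *
s=telemetry.read_state(); snap('wrist','w2'); p=s['eef_pos'];print(p,s['eef_rot'],s['joints'])
print(w2px('w2',[(631,-66,48),(645,-117,48),p,p-[0,0,15.5]]))
cv2.imwrite('pics/w2b.png',cv2.resize(cv2.imread('pics/w2.png'),(768,576)))
E
```

```text
[585.54374135 -53.12814694 133.7356278 ] [-3.14156493e+00 -1.14421635e-03  2.86133823e+00] [-1.52830196e-01  4.49162452e-01  1.48914681e+00  1.26291287e-04
  1.20442186e+00 -1.44341742e+00]
[[254.87828329 243.49929804]
 [209.19221474 269.35567673]
 [254.99579487 229.05962196]
 [254.92818764 221.1116816 ]]
```

View pics/w2b.png

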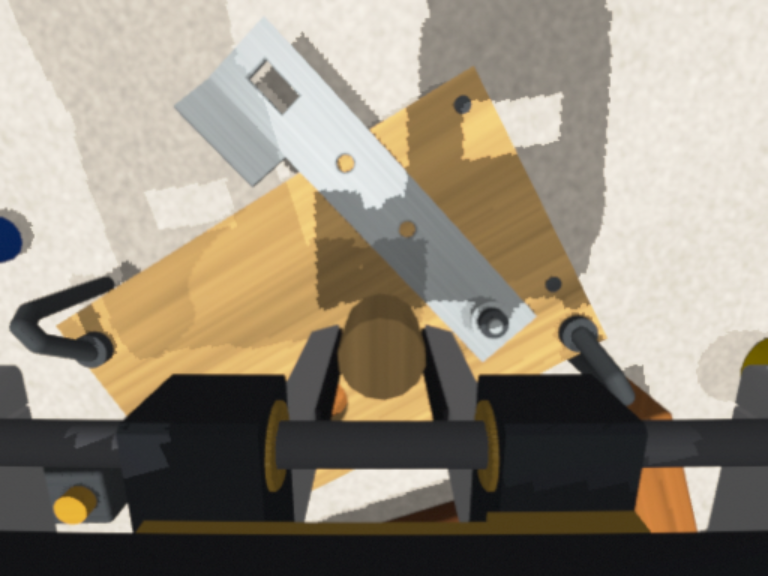

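The pockets are hidden behind the fingers here, so I'll move further out to bring them into the clear part of the view.

>>> play_rows(
  translation=[
    [0.03, -0.012, 0],
    [0.075, -0.03, 0],
    [0.105, -0.045, 0],
    [0.115, -0.05, 0],
    [0.115, -0.05, 0],
    [0.115, -0.05, 0],
  ],
  yaw=[0, 0, 0, 0, 0, 0],
)

```text
clock: 5.88
eef_pos: [700.6, -102.3, 134.4]
eef_rot: [3.142, -0.0, 2.863]
wrist_force: [0.9, 0.6, -0.0]
finger_gap: 33.5
finger_force: 15.0
```

```bash
python3 - <<'E'
from h import *
s=telemetry.read_state(); snap('wrist','w3'); p=s['eef_pos'];print(p,s['eef_rot'])
print(w2px('w3',[(631,-66,48),(645,-117,48),p,p-[0,0,15.5]]))
cv2.imwrite('pics/w3b.png',cv2.resize(cv2.imread('pics/w3.png'),(768,576)))
E
```

```text
[ 700.55218772 -102.2532358   134.40253635] [ 3.14152411e+00 -3.30562082e-04  2.86279592e+00]
[[272.8890981  110.06865531]
 [221.63535107 142.05975125]
 [254.99781825 229.06198478]
 [254.92795794 221.09665302]]
```

View pics/w3b.png

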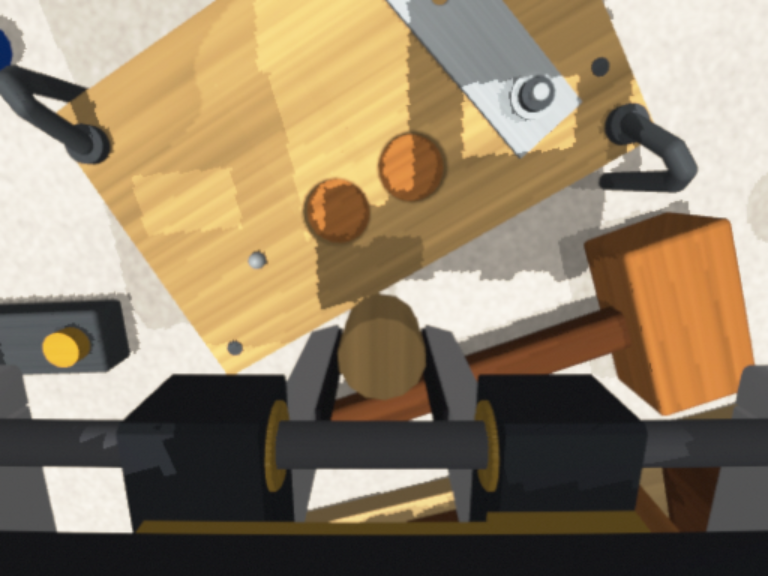

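The pockets are at about (412,166) and (336,211) in the 1.5x picture, the stud at (257,260) and the bolt tip at (539,93). The held blank's lower rim at row 294 matches being centred in the fingers.

```bash
python3 - <<'E'
from h import *
from scipy.optimize import least_squares
im=cv2.imread('pics/w3.png')
# pocket circle refine: saturation/brown segmentation
hsv=cv2.cvtColor(im,cv2.COLOR_BGR2HSV)
for c in((274.7,110.7),(224,140.7)):
    x,y=map(int,c); sub=hsv[y-30:y+30,x-32:x+32]
    print(c, sub[30,32],sub[2,2], sub[30,::6].tolist())
p=np.array([(412,166.5),(336.5,211),(257,260),(541,93)])/1.5
W=px2w('w3',p,[48,48,56,76]);print(W.round(1))
J=np.array([(72,0),(124,0),(180,0),(0,0)])
f=lambda q:((J@np.array([[np.cos(q[2]),np.sin(q[2])],[-np.sin(q[2]),np.cos(q[2])]])+q[:2]-W[:,:2])).ravel()
q=least_squares(f,[613,5,-1.32]).x;print(q,f(q).reshape(-1,2).round(1))
c,s=np.cos(q[2]),np.sin(q[2])
for a in(72,124,180):print(a,q[:2]+a*np.array([c,s]))
E
```

```text
(274.7, 110.7) [ 14 176 207] [ 20 123 239] [[22, 117, 247], [23, 115, 247], [14, 173, 121], [14, 175, 220], [14, 175, 218], [14, 175, 221], [14, 176, 135], [14, 173, 133], [14, 177, 127], [18, 132, 87], [18, 130, 135]]
(224, 140.7) [ 14 174 129] [ 18 128 222] [[19, 126, 228], [19, 125, 229], [16, 140, 106], [14, 178, 215], [14, 176, 180], [14, 175, 130], [14, 174, 129], [14, 175, 128], [14, 172, 129], [16, 146, 119], [18, 129, 152]]
[[ 632.2  -64.7   48. ]
 [ 644.5 -114.3   48. ]
 [ 658.5 -167.1   56. ]
 [ 615.7    4.8   76. ]]
[615.00730549   5.88277055  -1.32681013] [[ 0.2  0.7]
 [ 0.5 -0.1]
 [-0.  -1.7]
 [-0.7  1.1]]
72 [632.40053796 -63.98478604]
124 [ 644.96231696 -114.44468802]
180 [ 658.49038666 -168.78612093]
```

>>> play_rows(
  translation=[
    [-0.02, -0.004, 0],
    [-0.05, -0.01, 0],
    [-0.056, -0.0115, -0.02],
    [-0.056, -0.0115, -0.05],
    [-0.056, -0.0115, -0.065],
    [-0.056, -0.0115, -0.07],
    [-0.056, -0.0115, -0.075],
    [-0.056, -0.0115, -0.08],
    [-0.056, -0.0115, -0.082],
    [-0.056, -0.0115, -0.082],
  ],
  yaw=[0, 0, 0, 0, 0, 0, 0, 0, 0, 0],
)

```text
clock: 7.18
eef_pos: [644.9, -114.9, 52.5]
eef_rot: [3.142, 0.0, 2.862]
wrist_force: [0.1, 0.8, -0.6]
finger_gap: 33.4
finger_force: 15.0
```

>>> play_rows(
  translation=[
    [0, 0, 0],
    [0, 0, 0],
    [0, 0, 0],
    [0, 0, 0.02],
    [0, 0, 0.06],
    [0, 0, 0.1],
    [0, 0, 0.1],
  ],
  yaw=[0, 0, 0, 0, 0, 0, 0],
  hand=0.52,
)

```text
clock: 8.05
eef_pos: [646.3, -115.2, 157.6]
eef_rot: [3.141, 0.007, 2.862]
wrist_force: [-0.8, 0.1, 0.4]
finger_gap: 48.8
finger_force: 0.0
```

>>> play_rows(
  translation=[
    [-0.01, -0.015, 0],
    [-0.03, -0.04, 0],
    [-0.05, -0.07, 0],
    [-0.07, -0.1, 0],
    [-0.09, -0.13, 0],
    [-0.11, -0.16, 0],
    [-0.13, -0.19, 0],
    [-0.15, -0.22, 0],
    [-0.17, -0.245, 0],
    [-0.178, -0.257, 0],
    [-0.178, -0.257, 0],
    [-0.178, -0.257, 0],
  ],
  yaw=[-0.15, -0.31, -0.47, -0.63, -0.79, -0.95, -1.11, -1.27, -1.43, -1.57, -1.57, -1.57],
  hand=0.7,
)

```text
clock: 9.55
eef_pos: [467.2, -371.3, 152.5]
eef_rot: [-3.142, -0.0, 1.295]
wrist_force: [-0.4, 1.0, 0.9]
finger_gap: 65.7
finger_force: 0.0
```

```bash
python3 - <<'E'
from h import *
s=telemetry.read_state(); snap('wrist','w4'); snap('top','t4'); p=s['eef_pos'];print(p,s['eef_rot'])
print(w2px('w4',[(467,-371,38),(467,-371,0),p]))
print(w2px('t4',[(632,-64,48),(645,-114,48)]))
a=cv2.imread('pics/w4.png'); b=cv2.imread('pics/t4.png')[160:210,240:320]
a=cv2.resize(a,(768,576)); a[400:,450:]=cv2.resize(b,(318,176)) ; cv2.imwrite('pics/w4b.png',a)
E
```

```text
[ 467.18939381 -371.34002365  152.48865817] [-3.14151350e+00 -1.58456626e-04  1.29530205e+00]
[[252.83580853 189.1378456 ]
 [252.94714669 181.68765908]
 [252.66607642 229.52375501]]
[[263.41435492 177.49215904]
 [280.12601983 173.41794603]]
```

View pics/w4b.png

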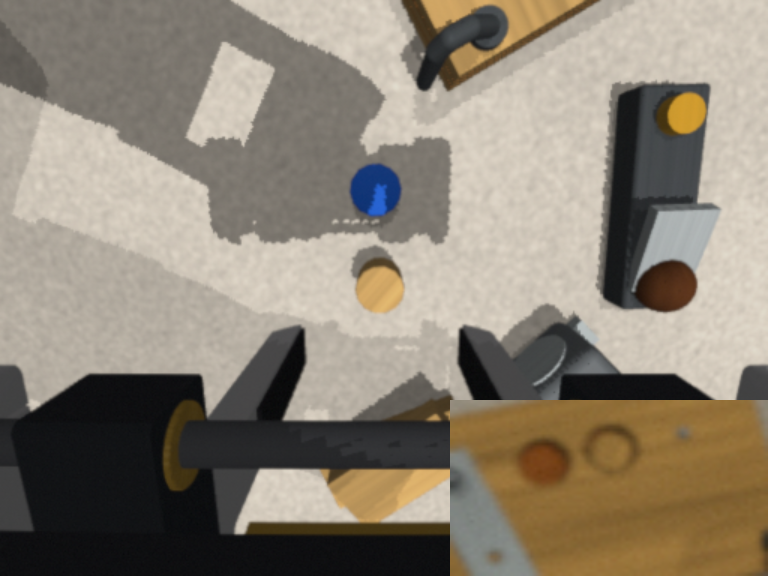

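The far pocket is filled. The second blank's top is at about (380,289), about 3 mm towards -y of my estimate.

>>> play_rows(
  translation=[
    [-0.001, -0.003, -0.03],
    [-0.001, -0.003, -0.07],
    [-0.001, -0.003, -0.11],
    [-0.001, -0.003, -0.13],
    [-0.001, -0.003, -0.137],
    [-0.001, -0.003, -0.137],
    [-0.001, -0.003, -0.137],
  ],
  yaw=[0, 0, 0, 0, 0, 0, 0],
)

```text
clock: 10.52
eef_pos: [466.5, -375.3, 16.8]
eef_rot: [3.14, 0.001, 1.292]
wrist_force: [-0.1, 0.3, -0.8]
finger_gap: 65.8
finger_force: 0.0
```

>>> play_rows(
  translation=[
    [0, 0, 0],
    [0, 0, 0],
    [0, 0, 0],
    [0, 0, 0],
    [0, 0, 0],
    [0, 0, 0.03],
    [0, 0, 0.08],
    [0, 0, 0.12],
    [0, 0, 0.12],
  ],
  yaw=[0, 0, 0, 0, 0, 0, 0, 0, 0],
  hand=0,
  force=15,
)

```text
clock: 11.65
eef_pos: [466.9, -375.8, 138.6]
eef_rot: [3.137, 0.002, 1.292]
wrist_force: [0.4, -0.1, -0.6]
finger_gap: 33.4
finger_force: 15.0
```

>>> play_rows(
  translation=[
    [0.012, 0.023, 0],
    [0.033, 0.062, 0],
    [0.055, 0.103, 0],
    [0.077, 0.145, 0],
    [0.1, 0.187, 0],
    [0.123, 0.229, 0],
    [0.145, 0.27, 0],
    [0.16, 0.298, 0],
    [0.1663, 0.3103, 0],
    [0.1663, 0.3103, 0],
    [0.1663, 0.3103, 0],
  ],
  yaw=[0, 0, 0, 0, 0, 0, 0, 0, 0, 0, 0],
)

```text
clock: 13.02
eef_pos: [631.7, -65.7, 135.2]
eef_rot: [-3.141, 0.0, 1.291]
wrist_force: [0.3, -0.4, -0.5]
finger_gap: 33.3
finger_force: 15.0
```

>>> play_rows(
  translation=[
    [0, 0, -0.02],
    [0, 0, -0.045],
    [0, 0, -0.06],
    [0, 0, -0.068],
    [0, 0, -0.074],
    [0, 0, -0.08],
    [0, 0, -0.083],
    [0, 0, -0.083],
  ],
  yaw=[0, 0, 0, 0, 0, 0, 0, 0],
)

```text
clock: 14.02
eef_pos: [632.2, -64.6, 52.4]
eef_rot: [-3.141, 0.0, 1.292]
wrist_force: [0.2, -0.1, -0.5]
finger_gap: 33.6
finger_force: 15.0
```

>>> play_rows(
  translation=[
    [0, 0, 0],
    [0, 0, 0],
    [0, 0, 0],
    [0, 0, 0.02],
    [0, 0, 0.06],
    [0, 0, 0.1],
    [0, 0, 0.1],
  ],
  yaw=[0, 0, 0, 0, 0, 0, 0],
  hand=0.52,
)

```text
clock: 14.9
eef_pos: [633.7, -64.8, 157.5]
eef_rot: [3.135, -0.001, 1.292]
wrist_force: [0.3, -1.2, -0.9]
finger_gap: 48.7
finger_force: 0.0
```

```bash
python3 - <<'E'
from h import *
snap('top','t5'); snap('wrist','w5')
W=px2w('w2',np.array([(273,85.5),(345,162),(407,229)])/1.5,[53]*3)[:,:2]
Pv=np.array([615,5.9]);d=W-Pv
print(W.round(1),np.hypot(*d.T).round(1),np.degrees(np.arctan2(d[:,1],d[:,0])).round(1))
d=W[0]-W[2];print('bar dir',np.degrees(np.arctan2(d[1],d[0])))
th0=np.degrees(np.arctan2(d[1],d[0]))
def tcp(th,r,g):
    t=np.radians(th);u=np.array([np.cos(t),np.sin(t)]);n=np.array([-u[1],u[0]])
    return Pv+r*u-(22+12.5+g)*n
print(telemetry.read_state()['eef_pos'])
print('start',tcp(th0,140,22))
for th in np.append(np.arange(round(th0),-80,6),-76): print(th,tcp(th,140,0).round(1),round(np.radians(th)+np.pi,3))
a=cv2.imread('pics/w5.png'); b=cv2.imread('pics/t5.png')[150:250,200:340]
a=cv2.resize(a,(768,576)); a[300:,368:]=cv2.resize(b,(400,276)); cv2.imwrite('pics/w5b.png',a)
E
```

```text
[[454.8 -77.6]
 [504.4 -51.7]
 [550.5 -27.9]] [180.6 124.7  72.8] [-152.5 -152.5 -152.3]
bar dir -152.55690312552457
[632.20852107 -64.57911482 153.27954576]
start [464.71533169  -8.47944614]
-153 [474.6 -26.9] 0.471
-147 [478.8 -41.4] 0.576
-141 [484.5 -55.4] 0.681
-135 [491.6 -68.7] 0.785
-129 [500.1 -81.2] 0.89
-123 [509.8 -92.7] 0.995
-117 [ 520.7 -103.2] 1.1
-111 [ 532.6 -112.4] 1.204
-105 [ 545.4 -120.4] 1.309
-99 [ 559. -127.] 1.414
-93 [ 573.2 -132.1] 1.518
-87 [ 587.9 -135.7] 1.623
-81 [ 602.8 -137.8] 1.728
-76 [ 615.4 -138.3] 1.815
```

View pics/w5b.png

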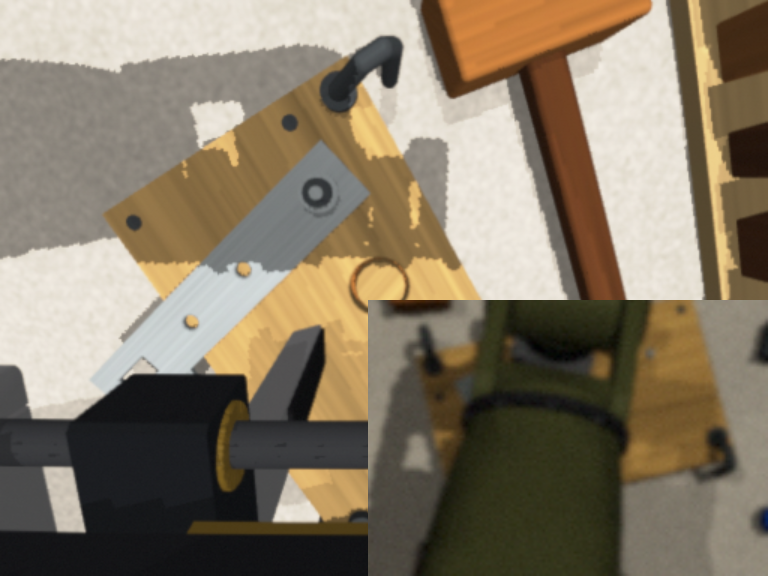

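The second blank sits flush in the near pocket (ring at (380,285)). Next I'll close the fingers and go behind the plate's -y edge.

>>> play_rows(
  translation=[
    [-0.015, 0.005, 0],
    [-0.04, 0.013, 0],
    [-0.07, 0.023, 0],
    [-0.1, 0.033, 0],
    [-0.13, 0.043, 0],
    [-0.155, 0.052, 0],
    [-0.1675, 0.056, 0],
    [-0.1675, 0.056, -0.03],
    [-0.1675, 0.056, -0.065],
    [-0.1675, 0.056, -0.09],
    [-0.1675, 0.056, -0.102],
    [-0.1675, 0.056, -0.102],
  ],
  yaw=[-0.13, -0.26, -0.39, -0.52, -0.65, -0.77, -0.81, -0.81, -0.81, -0.81, -0.81, -0.81],
  hand=0,
  force=20,
)

```text
clock: 16.5
eef_pos: [464.3, -8.6, 50.0]
eef_rot: [-3.141, 0.001, 0.482]
wrist_force: [-0.0, -0.2, 0.1]
finger_gap: 0.4
finger_force: 0.0
```

>>> play_rows(
  translation=[
    [0.004, -0.008, 0],
    [0.008, -0.015, 0],
    [0.01, -0.019, 0],
    [0.012, -0.0256, 0],
    [0.014, -0.0328, 0],
    [0.0168, -0.04, 0],
    [0.0198, -0.0468, 0],
    [0.0232, -0.0535, 0],
    [0.027, -0.06, 0],
    [0.031, -0.0665, 0],
    [0.0354, -0.0726, 0],
    [0.04, -0.0785, 0],
  ],
  yaw=[0, 0, 0, 0.04, 0.09, 0.15, 0.2, 0.25, 0.3, 0.36, 0.41, 0.46],
)

```text
clock: 18.0
eef_pos: [504.7, -87.4, 50.6]
eef_rot: [-3.141, 0.0, 0.943]
wrist_force: [-1.4, 0.9, 1.4]
finger_gap: 0.6
finger_force: 1.4
```

>>> play_rows(
  translation=[
    [0.005, -0.0056, 0],
    [0.0105, -0.011, 0],
    [0.016, -0.016, 0],
    [0.022, -0.0208, 0],
    [0.028, -0.0253, 0],
    [0.0342, -0.0295, 0],
    [0.0407, -0.0333, 0],
    [0.0474, -0.0368, 0],
    [0.0543, -0.04, 0],
    [0.0614, -0.0426, 0],
    [0.0614, -0.0426, 0],
  ],
  yaw=[0.05, 0.1, 0.16, 0.21, 0.26, 0.31, 0.37, 0.42, 0.47, 0.52, 0.52],
)

```text
clock: 19.38
eef_pos: [566.3, -130.0, 50.5]
eef_rot: [3.141, 0.0, 1.461]
wrist_force: [-0.1, -0.6, 0.4]
finger_gap: 0.2
finger_force: 0.0
```

```bash
python3 - <<'E'
from h import *
snap('wrist','w6'); snap('scene','s6')
print(w2px('s6',[(615,6,53),(658,-169,56)]))
a=cv2.imread('pics/s6.png')[140:300,160:340]; w=cv2.imread('pics/w6.png')
cv2.imwrite('pics/w6b.png',np.hstack([cv2.resize(a,(432,384)),cv2.resize(w,(368,276),interpolation=cv2.INTER_AREA)] if 0 else [cv2.resize(a,(400,384)),cv2.resize(w,(400,384))]))
E
```

```text
[[268.68403414 182.83145339]
 [254.38113731 226.17758082]]
```

View pics/w6b.png

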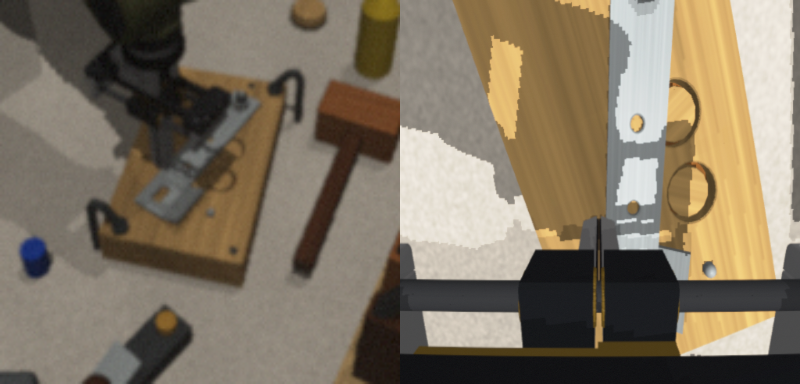

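The plate lies flat with its lip just short of the stud, which is at about (709,269) in the right half. I'll push on slowly over the nose.

>>> play_rows(
  translation=[
    [0.0047, -0.0017, 0],
    [0.0095, -0.003, 0],
    [0.0144, -0.0042, 0],
    [0.0193, -0.0055, 0],
    [0.0242, -0.0064, 0],
    [0.0292, -0.0071, 0],
    [0.0342, -0.0078, 0],
    [0.0392, -0.0082, 0],
  ],
  yaw=[0.035, 0.07, 0.105, 0.14, 0.175, 0.21, 0.245, 0.28],
)

```text
clock: 20.48
eef_pos: [604.9, -137.9, 50.2]
eef_rot: [-3.14, -0.001, 1.744]
wrist_force: [-5.3, -0.0, 2.7]
finger_gap: 0.6
finger_force: 2.4
```

>>> play_rows(
  translation=[
    [0.002, -0.0002, 0],
    [0.004, -0.0003, 0],
    [0.006, -0.0004, 0],
    [0.008, -0.0004, 0],
    [0.01, -0.0004, 0],
    [0.01, -0.0004, 0],
  ],
  yaw=[0.015, 0.03, 0.045, 0.06, 0.07, 0.07],
)

```text
clock: 21.22
eef_pos: [615.9, -138.3, 50.7]
eef_rot: [3.14, 0.001, 1.812]
wrist_force: [-0.5, 0.4, 0.9]
finger_gap: 0.5
finger_force: 0.4
```

>>> play_rows(
  translation=[
    [-0.01, 0.0, 0],
    [-0.03, 0.0, 0],
    [-0.04, 0.0, 0.02],
    [-0.04, -0.03, 0.06],
    [-0.03, -0.08, 0.1],
    [0, -0.12, 0.1],
    [0.02, -0.14, 0.1],
    [0.02, -0.14, 0.1],
    [0.02, -0.14, 0.1],
  ],
  yaw=[0, 0, 0, 0, 0, 0, 0, 0, 0],
)

```text
clock: 22.35
eef_pos: [634.7, -277.7, 150.2]
eef_rot: [-3.141, -0.0, 1.812]
wrist_force: [-0.2, -0.1, 0.4]
finger_gap: -0.0
finger_force: 0.0
```

```bash
python3 - <<'E'
from h import *
s=telemetry.read_state();print(s['eef_pos'])
snap('wrist','w7'); snap('scene','s7')
a=cv2.imread('pics/s7.png')[140:300,160:340]; w=cv2.imread('pics/w7.png')
print(w2px('w7',[(615,6,76),(658.5,-168.8,56)]))
cv2.imwrite('pics/w7b.png',np.hstack([cv2.resize(a,(288,384)),w]))
E
```

```text
[ 634.73198768 -277.69259716  150.24623427]
[[ 323.71567042 -192.28438446]
 [ 309.47470083   83.07810103]]
```

View pics/w7b.png

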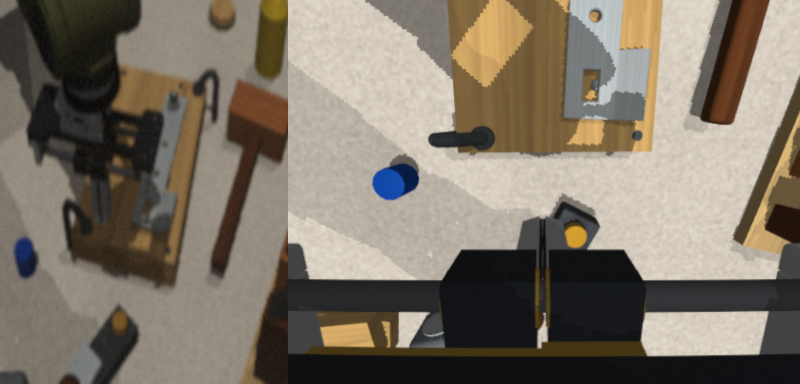

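The slot is at about (591,85), with the stud near its right edge at about (597,84). I'll zoom in to see whether the plate has dropped.

```bash
python3 - <<'E'
import cv2
a=cv2.imread('pics/w7.png')[0:130,260:380]
cv2.imwrite('pics/w7z.png',cv2.resize(a,(540,585),interpolation=cv2.INTER_CUBIC))
E
```

```text
(no output)
```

View pics/w7z.png

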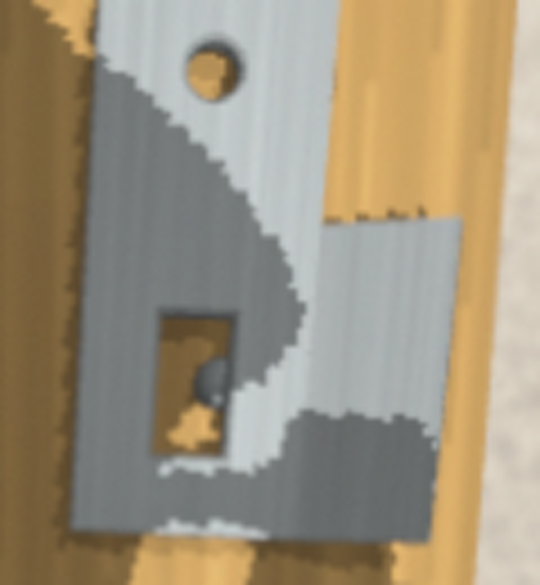

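The plate hasn't dropped. The slot's edge still rests on the stud, about 4 mm short, so I'll go back and push a little further.

>>> play_rows(
  translation=[
    [-0.02, 0.03, 0],
    [-0.05, 0.08, 0],
    [-0.06, 0.12, -0.02],
    [-0.06, 0.14, -0.06],
    [-0.06, 0.14, -0.09],
    [-0.055, 0.14, -0.1],
    [-0.045, 0.14, -0.1],
    [-0.03, 0.14, -0.1],
    [-0.022, 0.14, -0.1],
    [-0.02, 0.14, -0.1],
    [-0.02, 0.14, -0.1],
  ],
  yaw=[0, 0, 0, 0, 0, 0, 0, 0, 0, 0, 0],
)

```text
clock: 23.82
eef_pos: [615.3, -138.4, 50.7]
eef_rot: [3.141, 0.0, 1.812]
wrist_force: [-0.3, 0.1, -1.1]
finger_gap: 0.6
finger_force: 0.0
```

>>> play_rows(
  translation=[
    [0.001, 0, 0],
    [0.002, 0, 0],
    [0.003, 0, 0],
    [0.003, 0, 0],
  ],
  yaw=[0.006, 0.012, 0.02, 0.02],
)

```text
clock: 24.32
eef_pos: [618.3, -138.3, 50.4]
eef_rot: [-3.142, -0.0, 1.832]
wrist_force: [0.5, -0.5, -0.3]
finger_gap: 0.6
finger_force: 0.0
```

>>> play_rows(
  translation=[
    [0.0005, 0, 0],
    [0.001, 0, 0],
    [0.001, 0, 0],
  ],
  yaw=[0.004, 0.008, 0.008],
)

```text
clock: 24.7
eef_pos: [619.3, -138.3, 50.4]
eef_rot: [3.142, 0.0, 1.84]
wrist_force: [0.6, 0.3, -1.1]
finger_gap: 0.4
finger_force: 0.0
```

>>> play_rows(
  translation=[
    [0.0007, 0, 0],
    [0.0015, 0, 0],
    [0.0015, 0, 0],
  ],
  yaw=[0, 0, 0],
)

```text
clock: 25.08
eef_pos: [620.8, -138.3, 50.4]
eef_rot: [3.142, 0.0, 1.84]
wrist_force: [0.5, -0.2, -0.1]
finger_gap: -0.0
finger_force: 0.0
```

>>> play_rows(
  translation=[
    [0.0007, 0, 0],
    [0.0015, 0, 0],
    [0.0015, 0, 0],
  ],
  yaw=[0, 0, 0],
)

```text
clock: 25.45
eef_pos: [622.2, -138.3, 50.4]
eef_rot: [-3.141, -0.0, 1.84]
wrist_force: [-1.3, -0.3, 1.3]
finger_gap: 0.5
finger_force: 0.9
```

```bash
python3 - <<'E'
from h import *
snap('scene','s8'); a=cv2.imread('pics/s8.png')[150:270,200:310]
print(w2px('s8',[(658.5,-168.8,56)])-[200,150])
cv2.imwrite('pics/s8z.png',cv2.resize(a,(550,600),interpolation=cv2.INTER_CUBIC))
E
```

```text
[[54.57260932 76.19212506]]
```

```bash
python3 - <<'E'
from h import *
z=np.array([(160,312),(237,312),(228,458),(152,455),(194,384),(213,70),(97,1),(72,530)])/4.5+[260,0]
th=-1.3268;u=np.array([np.cos(th),np.sin(th)]);n=np.array([-u[1],u[0]])
for h in(53,59):
    d=px2w('w7',z,[h]*len(z))[:,:2]-[615,5.9]
    print(h,np.c_[d@u,d@n].round(1).tolist())
print(np.c_[w2px('w7',[(658.5,-168.8,h) for h in(48,52,56.5)])-[260,0]]*4.5)
g=cv2.cvtColor(cv2.imread('pics/w7.png'),cv2.COLOR_BGR2GRAY); print(g[76:96,292:322])
E
```

```text
53 [[168.2, -12.1], [168.2, 2.9], [195.6, 2.2], [195.0, -13.0], [181.6, -5.0], [125.3, -3.3], [113.6, -25.4], [209.6, -28.7]]
59 [[169.2, -12.9], [169.2, 1.8], [196.0, 1.1], [195.4, -13.7], [182.3, -6.0], [127.2, -4.3], [115.7, -25.9], [209.6, -29.2]]
[[215.33641593 378.82796718]
 [218.93225638 376.37646209]
 [223.10698143 373.53049581]]
[[125 124 113 101  98  97  96  90  93  99 100 101 103 107 107  98  87  86
   81  84 101 120 125 123 123 121 120 120 120 122]
 [124 122 110 102  99  98  98  97  98 100 101 101 104 107 110  98  87  85
   79  84 104 121 125 124 122 123 121 119 121 123]
 [125 122 111 102  99  98  97  98 101 101 100 102 103 107 107  95  86  85
   77  87 105 121 124 123 123 122 121 120 122 122]
 [124 122 110 102 100  98  97  98 100 102 100 102 103 106  97  88  87  85
   79  88 106 121 125 123 123 123 120 119 123 124]
 [123 121 110 102 100  99  98  99 100 100 101  98  98  95  92  95  99 101
   86  88 110 123 124 122 123 121 121 123 134 136]
 [124 121 110 101 101  98  98  98  99 100  99  89  81  85  92  99 104 106
   88  87 111 122 124 122 122 121 122 140 173 167]
 [125 120 
[... 1040 characters left out ...]
144 119 111 105  91  79
  109 160 195 204 202 202 201 200 198 199 201 202]
 [124 114 103 101  98  98  98 100 118 132 152 170 173 167 151 117  83  77
  113 161 195 203 201 202 201 199 198 198 201 203]
 [123 114 105 101  99  98  98 105 142 166 170 173 177 176 158 121  89  83
  119 167 197 203 202 202 201 199 198 200 201 203]
 [122 112 103 101 100  98  98 108 145 170 173 173 179 182 151 104  87  84
  126 173 199 204 201 202 200 199 198 200 201 202]
 [122 112 103 101  99  99 103 122 154 172 173 173 179 182 147 100  87  86
  127 174 199 204 202 202 200 199 198 199 201 202]
 [122 112 103 100 101 114 130 151 170 172 172 174 180 183 158 124 103  92
  129 176 200 203 201 202 200 198 199 200 202 202]]
```

>>> play_rows(
  translation=[
    [-0.01, 0.0, 0],
    [-0.03, 0.0, 0],
    [-0.045, 0.0, 0.02],
    [-0.045, -0.03, 0.06],
    [-0.035, -0.08, 0.1],
    [-0.005, -0.12, 0.1],
    [0.013, -0.14, 0.1],
    [0.013, -0.14, 0.1],
    [0.013, -0.14, 0.1],
  ],
  yaw=[0, 0, 0, 0, 0, -0.015, -0.028, -0.028, -0.028],
)

```text
clock: 26.62
eef_pos: [634.8, -277.7, 150.3]
eef_rot: [-3.141, -0.0, 1.812]
wrist_force: [0.0, 0.8, 0.7]
finger_gap: 0.8
finger_force: 0.0
```

```bash
python3 - <<'E'
from h import *
print(telemetry.read_state()['eef_pos'])
snap('wrist','w9')
g=cv2.cvtColor(cv2.imread('pics/w9.png'),cv2.COLOR_BGR2GRAY)
print('w9');np.set_printoptions(linewidth=250)
print(g[62:108,274:330:1])
E
```

```text
[ 634.77871103 -277.68253398  150.27901674]
w9
[[105 104 100 ... 200 201 198]
 [106 103 101 ... 200 201 197]
 [106 104 101 ... 200 200 197]
 ...
 [103 100 100 ... 115 115 116]
 [103 101  98 ... 115 115 116]
 [103 100  99 ... 115 116 116]]
```

```bash
python3 - <<'E'
from h import *
import sys
np.set_printoptions(linewidth=250,threshold=sys.maxsize)
A,B=[cv2.imread(f'pics/{k}.png') for k in('w7','w9')]
h=[cv2.cvtColor(x,cv2.COLOR_BGR2HSV)[:,:,1] for x in(A,B)]  # saturation: wood high, steel low
print(h[1][66:106:2,286:324])
# left plate edge columns at given rows
for k in(0,1):
    print([(r,int(np.argmax(h[k][r,262:300]<50)+262)) for r in range(5,115,15)])
E
```

```text
[[ 13  10  13  10  10  10   8  10  12  10  10  11  12  14  12  12  10   8  10   8   6   6   8  11  11  10  10  10  10  10  10  10  10   8  10  10   8  10]
 [ 10  10  12  12  12  10  10  10   8  10  11  11  10  10  10   8   8   8  10  12  10  10   8  11  13   8  10  10  10   8  13   8   8  10  12  12  10  11]
 [ 10  10  10  10  12  10  10   8  10  10  10  10  10   8   9  10  10   8   7   7  10   7   8   8  10   8   7   7   7  10  10   7   9   8  12  13  10  11]
 [ 10  10  12   8   8  10  10  12  10  10   8  11  10  10   5  54 102 105 102 101  86  83  88  92  89  88  86  83  81  68  20   6   9  10  10   8   8  10]
 [ 10   8   8  10   8  12  10  12   8   8  10  10  10  10  11  82 124 131 130 129 128 130 130 131 130 128 133 130 129 112  39   8   9  10   6   8   8  10]
 [ 10  11  10  10  12  10  13  10   8   8  11  10  10   8  16  86 127 130 130 130 130 130 131 133 134 133 130 134 130 111  41   8  11  10   8   9   9   9]
 [  8  11  12   8  10  10  10  10  10   8  10   8  10   8  14  84 125 130 133 130 128 124 119 116 119 125 128 129 130 112  41   5   9   8  11  11  10   9]
 [ 13  11  10  
[... 1478 characters left out ...]
130 129 131 132 118  25  10   8   8   8   7   8  11  11]
 [ 11  11  11  13  13  13  11  10   9   8   9  10  10  10  83 125 129 129 128 130 129 129 129 131 132 129 131 128  97   9   9   9  10  10  10  11   9  11]
 [  9  11  13  11  13  11  11  10  10  10   9  12  10   6  22  44  48  45  35  32  45  44  44  51  54  50  48  31  16   5   9  13  10  11  11   9   9   9]
 [  9   9  13  11  11  13  11  13  13  10   8   8   8   9  11  11  11   9   8   8  11  11   9  11  11  11   9  11  11  11  11  10   8   9   8  11  11   9]]
[(5, 281), (20, 281), (35, 280), (50, 279), (65, 278), (80, 277), (95, 277), (110, 276)]
[(5, 286), (20, 285), (35, 285), (50, 285), (65, 284), (80, 284), (95, 283), (110, 283)]
```

```bash
python3 - <<'E'
from h import *
th=-1.3268;u=np.array([np.cos(th),np.sin(th)]);n=np.array([-u[1],u[0]])
z=[(301,71.7),(315.8,71.7),(314.6,101.5),(300,101.8),(308.2,86),(285,35),(283,110)]
for h in(53,59):
    d=px2w('w9',z,[h]*len(z))[:,:2]-[615,5.9]; e=np.c_[d@u,d@n]
    print(h,e.round(1).tolist(),'size',np.hypot(*(e[0]-e[1])).round(1),np.hypot(*(e[1]-e[2])).round(1))
# plate-change elsewhere: compare top before/after
snap('top','t9'); a=cv2.imread('pics/top0.png').astype(int);b=cv2.imread('pics/t9.png').astype(int)
m=(np.abs(a-b).max(2)>60).astype(np.uint8); k,l,st,c=cv2.connectedComponentsWithStats(m)
for i in range(1,k):
    if st[i,4]>25: print(st[i],(c[i]/.64).round())
E
```

```text
53 [[170.2, -7.3], [170.2, 5.8], [195.4, 5.8], [195.6, -7.3], [182.1, -0.5], [140.5, -22.0], [202.8, -22.5]] size 13.0 25.2
59 [[171.1, -8.2], [171.1, 4.6], [195.7, 4.6], [196.0, -8.2], [182.8, -1.5], [142.0, -22.5], [203.0, -23.0]] size 12.8 24.7
[  157   124   241   260 23022] [449. 441.]
[245 155  56  32 713] [424. 270.]
[299 156   8   7  39] [473. 248.]
[343 159   8   8  49] [542. 255.]
[288 172  21   8  42] [466. 274.]
[102 203  15  13 145] [170. 327.]
[254 216  14  11  73] [409. 347.]
[   0  320  150   64 5922] [ 93. 561.]
```

```bash
python3 -c "
from cell import manip
print(manip.sign_off())"
```

```text
the job is handed in; nothing more can be done
None
```

Both blanks are in their pockets and the guide plate has been swung home, with its slot over the round-nosed bolt; handed in at about 27 s. The last camera measurements fit a plate lying flat: whole bolt visible inside the slot, edge within 0.5 mm of home. I had used all 10 picture views, so that final state was checked only from pixel values.

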